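Key the reactor spindle home and latch it

ROBOT

A 6-joint arm with a two-finger parallel gripper is mounted at the origin on the work surface. World frame = base frame: x ahead of the robot, y to its left, z up, the work surface at z = 0. Lengths are in m, angles in rad, forces in N, time in s.
With the tool pointing down it reaches from about 0.425 to 0.95 m from the base axis. Payload 3.5 kg.
Tool frame: the origin (TCP) lies at the very end of the fingers, on their centre line; the grasp point (between the pads) lies 19 mm behind it; z points along the fingers, y is the line along which they close (so a half turn about z gives the same grasp; the last joint's range is limited). The gripper opens to 85 mm and grips with 20 to 120 N. Pads are 22 mm wide; open, the fingers measure 114 mm over their backs; the gripper's body (76 mm by 85 mm) begins 54 mm behind the grasp point. The pads swing forward as they close: fully open they stand 13 mm farther back than shut.
Start: joints at [1.149, 0.286, 1.577, -0, 1.279, -0.15], TCP at [0.181, 0.65, 0.231] pointing down, gripper open.
Joint ranges: [-2.77, 2.77], [-0.9, 2.22], [0.21, 2.48], [-1.53, 4.67], [0.24, 2.81], [-2.84, 2.84]. Speed limits (rad/s): [2.79, 2.79, 3.14, 3.14, 3.14, 3.14].

INTERFACE

Orientations are given as a unit quaternion [x, y, z, w].
In Python, from plant import ctrl gives the robot as it stands.
- The arm moves only by the tool run_rows, called after ">>>" as name(argument=value, ...), one argument or row to a line, values as JSON. Schema: {"type":"object","properties":{"ticks":{"type":"string"},"clamp_n":{"type":"number"},"only":{"type":"string"},"quiet":{"type":"boolean"},"lines":{"type":"string"}},"required":["ticks"],"additionalProperties":false}. ticks is a string of 1 to 10 rows, one to a line, with the numbers parted by spaces; each row has 7 numbers: dx, dy, dz in units of 25 mm, then a rotation vector rx, ry, rz in units of 0.25 rad, then the opening from 0.0 (shut) to 1.0 (fully open); each row is the pose to reach, as a shift and turn from the pose commanded when the call began, along the tool's axes at that moment; what a row does not reach only later rows make up. A row lasts 1/8 s, in which the tool goes at most 0.0625 m and 0.188 rad, less where a joint would pass 70% of its speed; a pose out of reach is approached as far as the arm can. The fingers move at their own pace and stop on an object; clamp_n is the grip in N (left out, the last holds). Time passes only in rows, so rows that do not move let the fingers close. The tool returns the time, the measured TCP pose, the force, the opening and the grip force at its end. only (a regular expression) keeps the lines of the reply that match it, lines (a string "A,B") keeps lines A to B, and quiet returns only ok. Input that does not fit is refused with a message, and nothing moves.
- ctrl.get_state(): the state, without advancing time (a new reading comes with each control period).
- ctrl.read_camera(name): name is "scene" or "top" or "wrist"; returns a dict with "pixels" (400x640x3 uint8, red, green, blue), "camera_matrix" (3x3 intrinsics, pixels), "xyz" and "orientation" of the camera in the world. Camera axes: x right, y down, z forward; pixel columns grow to the right and rows downward; lengths in m; the calibration is good to about 2 mm. The wrist camera is an equidistant fisheye: a pixel r from the principal point sees the ray r / f radians off the axis. A picture is of the moment at which its call begins. There is no depth.
- ctrl.sign_off(): hands the job in; it is judged then, once.
The state is a dict: "time": time; "qpos": joint angles; "dq": joint speeds; "joint_efforts": joint torques, N m; "eef_pos": TCP position; "tcp_rot": TCP orientation; "contact_force": force on the tool from outside, world axes, zero at the start; "wrist_torque": the same for the moment, N m; "opening": opening from 0.0 (shut) to 1.0 (fully open); "finger_force": force on a finger pad.
Only numpy, scipy, OpenCV 4.12 (cv2) and the standard library are available. Lean on these libraries where they do the work, as an engineer would, in place of code of your own. Each camera call takes 0.05 s, during which the arm holds its last target. There are 200 camera calls.

TASK

The spindle of the little bench reactor is standing proud because its key is not over the keyway in the lid. Turn its star handle until the key drops into the keyway, see that the spindle is fully home with its handle down on the lid, then swing the blue latch all the way over the hub and let go. Do not pull the spindle out of the lid, and leave the two bottles, the beaker and the jar standing where they are.

Things in the scene. Friction and masses are not known exactly. Their poses are not given: they have to be found in the camera images.
- reactor: Fixed bench reactor: grey hotplate 190 x 190 x 35 mm carrying a steel pot 148 mm across, closed by a round aluminium lid 168 mm across whose flat top is 130 mm above the bench. Origin: on the bench under the lid's centre, z up; keyway and yellow stripe along its +x, latch post along its +y.
- bore (a point): Centre of the bore at the lid's top face, axes as the reactor's. The bore is 32 mm across and 55 mm deep.
- keyway (a point): Point in the keyway at the lid's top face, 30 mm from the bore axis along the reactor's +x. The keyway is a slot 15.6 mm wide running from the bore to 36 mm from its axis, as deep as the bore; a yellow stripe on the lid goes on from it outwards to the rim.
- spindle: Loose keyed spindle, about 0.4 kg, standing in the bore. Origin: on its axis at the underside of its star handle; z up. Handle: hub 42 mm across and 22 mm high, four spokes 18 mm wide, 18 mm high (z 0 to 18), reaching 68 mm from the axis, at its +x (red), +y, -x, -y (black). Below: a shaft 30.4 mm across, 85 mm long. Turns freely either way; about 1 mm of play, so it leans a little.
- key_foot (a point): Centre of the underside of the brass key, which sits below the red spoke: 12 mm wide, reaching 32 mm from the axis, 30 mm high. At the start it rests on the lid, so the spindle's origin is 30 mm above the lid. With the red spoke over the yellow stripe (within about 5 degrees) the spindle drops 30 mm by its weight, or with a light press; home, its origin is level with the lid's top.
- latch (a joint): Swing latch on the post, rad. 0 (a stop) = lying across the hub; grows as it opens, anticlockwise from above, up to 1.9; starts at 1.3 to 1.75, stays where left, about 1 N at its knob moves it. A blue bar 24 mm wide, 12 mm thick, its underside 26 mm above the lid: it passes over the handle only when the spindle is home.
- pivot (a point): On the vertical axis of the latch, 104 mm from the bore axis along the reactor's +y, at the underside of the bar (axes as the reactor's).
- latch_knob (a point): Centre of the top of the black upright knob on the latch bar: 22 mm across, 36 mm high above the bar, its top 74 mm above the lid, 104 mm from the pivot. With the latch at 0 it is straight above the bore; at angle q it lies from the pivot 104 mm along (sin q, -cos q) in reactor x, y.
- reagent: Amber reagent bottle, 60 mm across, 225 mm high, standing beside the reactor; origin at the centre of its foot. Leave it standing.
- wash: White plastic bottle with green cap, 56 mm across, 240 mm high, standing beside the reactor; origin at the centre of its foot. Leave it standing.
- beaker: Clear beaker, 72 mm across, 95 mm high; origin at the centre of its foot. Leave it standing.
- jar: White jar with blue cap, 66 mm across, 100 mm high; origin at the centre of its foot. Leave it standing.

How it is judged:
On the way:
1. the spindle is home in the lid, its key in the keyway (z of spindle in the frame of bore below 0.004 m and horizontal distance between spindle and bore below 0.004 m and angle between spindle's own z axis and vertical below 0.06 rad and value of joint latch above 0.5 rad), for 0.2 s.
At the end, for the whole second after the job is handed in: The spindle is upright in the bore with its key in the keyway and its handle within 4 mm of the lid, the latch lies over the hub (within 0.1 rad of its stop), and everything is at rest (z of spindle in the frame of bore below 0.004 m and horizontal distance between spindle and bore below 0.004 m and angle between spindle's own z axis and vertical below 0.06 rad and value of joint latch below 0.1 rad and linear speed of spindle below 0.02 m/s and velocity of joint latch below 0.05 rad/s); the robot touches nothing.
It fails at once if the reagent is shoved or knocked over (distance of reagent from where it was at the start of the episode above 0.035 m or angle between reagent's own z axis and vertical above 0.35 rad).
It fails at once if the beaker is shoved or knocked over (distance of beaker from where it was at the start of the episode above 0.035 m or angle between beaker's own z axis and vertical above 0.35 rad).
It fails at once if the jar is shoved or knocked over (distance of jar from where it was at the start of the episode above 0.035 m or angle between jar's own z axis and vertical above 0.35 rad).
It fails at once if the wash is shoved or knocked over (distance of wash from where it was at the start of the episode above 0.035 m or angle between wash's own z axis and vertical above 0.35 rad).
It fails at once if the spindle is lifted out of the lid (z of spindle in the frame of bore above 0.055 m).
It also fails if it takes over 53 s, if anything falls off the work surface, if the arm or the gripper's body presses on something with over 40 N, if the wrist force passes 120 N, or if a joint passes its speed limit or range.

## Working session

There is one attempt and no reset: what is moved stays moved. The work goes in short steps, Python scripts to look and compute and a tool call to move; the robot and the scene stay as the last step left them, time stands still between calls to the robot, and variables do not carry over. Pictures are saved under pics/ and viewed, at most 10 in all, crops included, and the job is handed in when it is done.

```bash
ls; mkdir -p pics
```

Run:
```python
from plant import ctrl
import cv2,numpy as np
s=ctrl.get_state();print(s['time'],s['eef_pos'],s['tcp_rot'],s['opening'])
for n in ['scene','top']:
    c=ctrl.read_camera(n);cv2.imwrite(f'pics/{n}0.png',c['pixels'][:,:,::-1]);np.savez(f'{n}0.npz',**c)
    print(n,c['camera_matrix'],c['xyz'],c['orientation'])
```

```text
pics
plant.py
0.0 [0.18088406 0.64963094 0.22995319] [ 1.35461627e-01  9.90781885e-01 -1.13361976e-03 -3.45161850e-04] 1.0026791150176424
scene [[377.17455404   0.         319.5766043 ]
 [  0.         377.17455404 200.88211105]
 [  0.           0.           1.        ]] [ 0.91287279 -0.13026335  0.73885625] [ 0.76952443  0.5813179  -0.15842668 -0.21166633]
top [[408.74824676   0.         316.54999168]
 [  0.         408.74824676 202.06674996]
 [  0.           0.           1.        ]] [ 0.50056977 -0.03045852  1.05996339] [-0.70436016  0.70928709 -0.01546506  0.0234398 ]
```

View pics/top0.png

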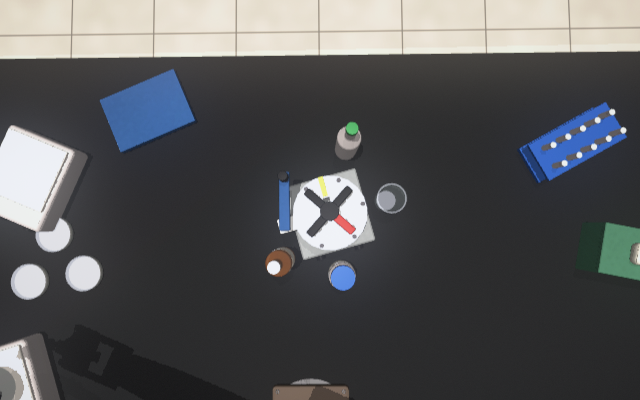

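View pics/scene0.png

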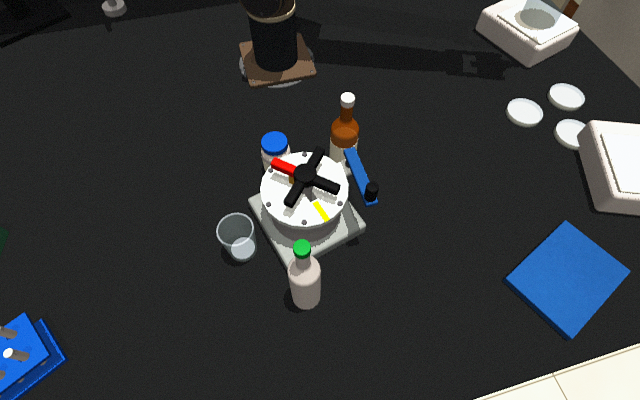

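The top view shows the lid centred near (330,212), with the red spoke pointing down-right (343,222) and the yellow stripe at (323,187). The latch pivot is near (286,228), the knob at (284,177), the reagent foot near (282,258) and the wash bottle at (346,150). The scene view shows the hub at (305,175), red spoke (285,165), stripe (321,211) and knob (371,191).

Create h.py:
```python
import numpy as np,cv2
from scipy.spatial.transform import Rotation as R
def ray(c,uv):
    K=c['camera_matrix'];d=np.array([(uv[0]-K[0,2])/K[0,0],(uv[1]-K[1,2])/K[1,1],1.])
    return np.array(c['xyz']),R.from_quat(c['orientation']).apply(d/np.linalg.norm(d))
def plane(c,uv,z):
    o,d=ray(c,uv);return o+d*(z-o[2])/d[2]
def tri(c1,a,c2,b):
    (o1,d1),(o2,d2)=ray(c1,a),ray(c2,b)
    t=np.linalg.lstsq(np.c_[d1,-d2],o2-o1,rcond=None)[0]
    p,q=o1+d1*t[0],o2+d2*t[1];return (p+q)/2,np.linalg.norm(p-q)
def blob(c,lo,hi,roi):
    x0,y0,x1,y1=roi;h=cv2.cvtColor(c['pixels'],cv2.COLOR_RGB2HSV)
    m=cv2.inRange(h,np.array(lo),np.array(hi));k=np.zeros_like(m);k[y0:y1,x0:x1]=m[y0:y1,x0:x1]
    n,l,s,ce=cv2.connectedComponentsWithStats(k)
    i=1+np.argmax(s[1:,4]);cs=cv2.findContours((l==i).astype(np.uint8),0,1)[0]
    return ce[i],s[i,4],max(cs,key=cv2.contourArea)[:,0]
```

Run:
```python
from h import *
T=dict(np.load('top0.npz'));S=dict(np.load('scene0.npz'))
def both(n,lo,hi,rt,rs):
    a,na,ca=blob(T,lo,hi,rt);b,nb,cb=blob(S,lo,hi,rs);p,e=tri(T,a,S,b)
    print(n,a.round(1),na,b.round(1),nb,'P',p.round(4),'gap',round(e,4));return a,b,ca,cb
RT=(270,160,385,265);RS=(240,130,380,270)
y=both('stripe',(22,120,120),(35,255,255),RT,RS)
r=both('red',(0,150,120),(6,255,255),RT,RS)
w=both('lid',(0,0,150),(180,50,255),RT,RS)
for c,k in((T,w[2]),(S,w[3])):
    e=cv2.fitEllipse(cv2.convexHull(k.reshape(-1,1,2)));print('lid ell',np.round(e[0],1),np.round(e[1],1),plane(c,e[0],.13).round(4))
bar=both('bar',(100,80,50),(125,255,255),(270,165,300,240),(340,140,380,210))
both('jarcap',(100,80,50),(125,255,255),(325,260,360,295),(255,125,292,160))
both('greencap',(45,80,50),(85,255,255),RT[:1]+(110,385,150),(285,230,320,260))
for n,c,rr,z in(('spokesT',T,(295,180,365,245),.178),('spokesS',S,(270,140,350,215),.178)):
    x0,y0,x1,y1=rr;g=cv2.cvtColor(c['pixels'],cv2.COLOR_RGB2HSV)
    ok=((g[...,2]<70)|((g[...,1]>150)&((g[...,0]<7))))
    m=np.zeros(ok.shape,np.uint8);m[y0:y1,x0:x1]=ok[y0:y1,x0:x1]
    n_,l,s,ce=cv2.connectedComponentsWithStats(m);i=1+np.argmax(s[1:,4]);print(n,ce[i],s[i],plane(c,ce[i],z).round(4))
for z,nm in((.13,'stripe'),):
    print(nm,plane(T,y[0],z).round(4),plane(S,y[1],z).round(4))
print('red@.178',plane(T,r[0],.178).round(4),plane(S,r[1],.178).round(4))
# bar ends in top
q=cv2.minAreaRect(bar[2].reshape(-1,1,2));print('bar box',q)
for n,c,b in(('T',T,(265,160,395,300)),('S',S,(230,130,385,300))):
    x0,y0,x1,y1=b;cv2.imwrite(f'pics/c{n}.png',cv2.resize(c['pixels'][y0:y1,x0:x1,::-1],None,fx=4,fy=4,interpolation=cv2.INTER_CUBIC)[:600,:800])
```

```bash
cd pics; python3 -c "
import cv2,numpy as np
a=cv2.imread('cT.png');b=cv2.imread('cS.png');f=[cv2.resize(x,(400,int(x.shape[0]*400/x.shape[1]))) for x in(a,b)];h=max(x.shape[0] for x in f)
cv2.imwrite('crop1.png',np.hstack([cv2.copyMakeBorder(x,0,h-x.shape[0],0,0,0) for x in f]))"
```

```text
Traceback (most recent call last):
  File "h.py", line 16, in blob
    i=1+np.argmax(s[1:,4]);cs=cv2.findContours((l==i).astype(np.uint8),0,1)[0]
        ~~~~~~~~~^^^^^^^^^
ValueError: attempt to get argmax of an empty sequence
[ WARN:0@0.007] global loadsave.cpp:275 findDecoder imread_('cT.png'): can't open/read file: check file path/integrity
[ WARN:0@0.007] global loadsave.cpp:275 findDecoder imread_('cS.png'): can't open/read file: check file path/integrity
Traceback (most recent call last):
AttributeError: 'NoneType' object has no attribute 'shape'
```

Create m.py:
```python
from h import *
T=dict(np.load('top0.npz'));S=dict(np.load('scene0.npz'))
for c,u in((T,(323,187)),(T,(344,223)),(T,(285,200)),(T,(342,276)),(S,(321,211)),(S,(285,165))):print(u,cv2.cvtColor(c['pixels'],cv2.COLOR_RGB2HSV)[u[1],u[0]])
def both(n,lo,hi,rt,rs):
    a,na,ca=blob(T,lo,hi,rt);b,nb,cb=blob(S,lo,hi,rs);p,e=tri(T,a,S,b)
    print(n,a.round(1),na,b.round(1),nb,'P',p.round(4),'gap',round(e,4));return a,b,ca,cb
RT=(270,160,385,265);RS=(240,130,380,270)
y=both('stripe',(22,100,100),(35,255,255),RT,RS)
r=both('red',(0,130,100),(8,255,255),RT,RS) if 1 else 0
w=both('lid',(0,0,150),(180,50,255),RT,RS)
for c,k in((T,w[2]),(S,w[3])):
    e=cv2.fitEllipse(cv2.convexHull(k.reshape(-1,1,2)));print('lid ell',np.round(e[0],1),np.round(e[1],1),plane(c,e[0],.13).round(4))
bar=both('bar',(100,80,50),(125,255,255),(270,165,300,240),(340,140,380,210))
both('jarcap',(100,80,50),(125,255,255),(325,260,360,295),(255,125,292,160))
both('greencap',(45,80,50),(85,255,255),(330,110,385,150),(285,230,320,260))
for n,c,rr,z in(('spokesT',T,(295,180,365,245),.178),('spokesS',S,(270,140,350,215),.178)):
    x0,y0,x1,y1=rr;g=cv2.cvtColor(c['pixels'],cv2.COLOR_RGB2HSV)
    ok=((g[...,2]<70)|((g[...,1]>130)&((g[...,0]<8))))
    m=np.zeros(ok.shape,np.uint8);m[y0:y1,x0:x1]=ok[y0:y1,x0:x1]
    n_,l,s,ce=cv2.connectedComponentsWithStats(m);i=1+np.argmax(s[1:,4]);print(n,ce[i],s[i],plane(c,ce[i],z).round(4))
print('stripe',plane(T,y[0],.13).round(4),plane(S,y[1],.13).round(4))
print('red@.178',plane(T,r[0],.178).round(4),plane(S,r[1],.178).round(4))
print('bar box',cv2.minAreaRect(bar[2].reshape(-1,1,2)))
f=[]
for c,b in((T,(265,160,395,300)),(S,(230,130,385,300))):
    x0,y0,x1,y1=b;a=c['pixels'][y0:y1,x0:x1,::-1];a=cv2.resize(a,(400,400*(y1-y0)//(x1-x0)),interpolation=cv2.INTER_CUBIC);f.append(cv2.copyMakeBorder(a,0,450-a.shape[0],0,0,0))
cv2.imwrite('pics/crop1.png',np.hstack(f))
```

```bash
python3 m.py
```

```text
(323, 187) [ 31 113 242]
(344, 223) [  0 145 234]
(285, 200) [108 147 182]
(342, 276) [109 147 230]
(321, 211) [ 30 255 252]
(285, 165) [  3 249 250]
stripe [322.2 185.3] 85 [321.  211.4] 136 P [ 0.5897 -0.0336  0.1321] gap 0.0006
red [344.5 224. ] 155 [282.7 165.1] 212 P [ 0.5012 -0.0812  0.1771] gap 0.0015
lid [330.8 216. ] 4080 [302.  195.3] 3398 P [ 0.5207 -0.0536  0.0894] gap 0.0007
lid ell [332.6 216.4] [86.3 97.3] [ 0.519  -0.0563  0.13  ]
lid ell [300.8 190.6] [ 72.5 106.1] [ 0.5345 -0.0584  0.13  ]
bar [284.2 204.1] 570 [358.5 172.9] 654 P [0.546  0.0508 0.162 ] gap 0.0001
jarcap [342.7 277.7] 510 [274.1 142.7] 551 P [ 0.376  -0.0795  0.0936] gap 0.0005
greencap [351.8 127.9] 140 [301.6 248.3] 298 P [ 0.6964 -0.0941  0.2373] gap 0.0004
spokesT [344.47096774 224.04516129] [335 215  20  19 155] [ 0.5014 -0.0805  0.178 ]
spokesS [305.54689903 169.1173757 ] [ 271  140   69   68 1951] [ 0.5219 -0.0441  0.178 ]
stripe [ 0.59   -0.0333  0.13  ] [ 0.5885 -0.0336  0.13  ]
red@.178 [ 0.5014 -0.0805  0.178 ] [ 0.5017 -0.082   0.178 ]
bar box ((284.0, 200.5), (59.0, 10.0), 90.0)
```

View pics/crop1.png

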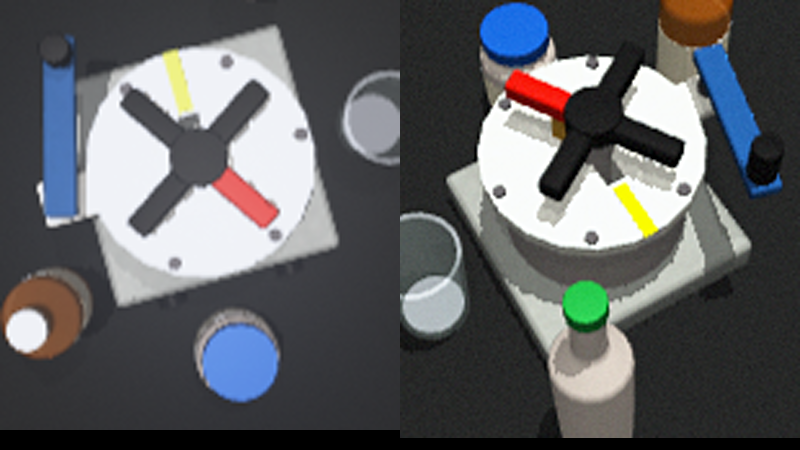

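The crop shows the handle hub in the top view at crop (199,155), which is full-image (329.7,210.4). The red tip is at (272,220), the stripe runs from (188,110) to (173,55), and the knob is at (56,48). The bottom end of the bar is at (60,212). The key can be seen under the red spoke.

Create m2.py:
```python
from h import *
T=dict(np.load('top0.npz'));S=dict(np.load('scene0.npz'))
for c,roi,lid,blk in((T,(290,172,372,255),225,95),(S,(255,135,352,218),225,60)):
    x0,y0,x1,y1=roi;h=cv2.cvtColor(c['pixels'],cv2.COLOR_RGB2HSV)[y0:y1,x0:x1].astype(int)
    w=((h[...,2]>lid)&(h[...,1]<40)).astype(np.uint8)
    n,l,s,ce=cv2.connectedComponentsWithStats(w)
    pts=np.argwhere(w)[:,::-1].astype(np.int32)+[x0,y0];hu=cv2.convexHull(pts.astype(np.int32))
    P=np.array([plane(c,q[0],.13)[:2] for q in hu]);(a,r)=cv2.minEnclosingCircle(P.astype(np.float32))
    A=np.c_[2*P,np.ones(len(P))];f=np.linalg.lstsq(A,(P**2).sum(1),rcond=None)[0]
    print('lid circ',np.round(a,4),round(r,4),'lsq',f[:2].round(4),np.sqrt(f[2]+f[:2]@f[:2]).round(4))
    k=((h[...,2]<blk)|((h[...,1]>110)&(h[...,0]<8))).astype(np.uint8)
    n,l,s,ce=cv2.connectedComponentsWithStats(cv2.morphologyEx(k,cv2.MORPH_OPEN,np.ones((3,3))))
    for i in np.argsort(-s[1:,4])[:3]+1:print(' black',s[i],ce[i]+[x0,y0],plane(c,ce[i]+[x0,y0],.178).round(4))
    cs=cv2.findContours((l==1+np.argmax(s[1:,4])).astype(np.uint8),0,1)[0];q=max(cs,key=cv2.contourArea)
    print('  minarearect',cv2.minAreaRect(q)[0]+np.array([x0,y0]),plane(c,cv2.minAreaRect(q)[0]+np.array([x0,y0]),.178).round(4),cv2.minAreaRect(q))
# bar axis, top view
for c,roi in((T,(270,165,300,240)),(S,(340,140,380,210))):
    ce,_,k=blob(c,(100,80,40),(125,255,255),roi)
    P=np.array([plane(c,q,.168)[:2] for q in k]);b=cv2.minAreaRect((P*1e4).astype(np.int32));print('bar',np.array(b[0])/1e4,np.array(b[1])/1e4,b[2])
    K=cv2.boxPoints(b)/1e4;print(K.round(4).tolist())
for n,lo,hi,a in(('knobT',(0,0,0),(180,255,75),(270,165,300,188)),):
    print(n,blob(T,lo,hi,a)[:2])
print('knob tri',tri(T,(265+56/3.077,160+47/3.077),S,(230+(765-400)/2.58,130+143/2.58)))
print('reagent',tri(T,(265+28/3.077,160+330/3.077),S,(347.5,99)))
for n,u in(('reag foot',(281.5,259)),('wash foot',(345,154)),('beaker foot',(387,200)),('jar',(341,272))):print(n,plane(T,u,0).round(3))
```

```bash
python3 m2.py
```

```text
lid circ [ 0.5281 -0.046 ] 0.0881 lsq [ 0.5281 -0.0492] 0.0845
 black [ 15  15  50  49 911] [329.10976948 210.84522503] [ 0.53   -0.0476  0.178 ]
 black [ 67   0  15  49 404] [366.30693069 188.84653465] [ 0.577  -0.1284  0.178 ]
 black [  0   0  44  14 333] [304.7987988  176.35735736] [0.6052 0.0045 0.178 ]
  minarearect [329.46176147 210.50293732] [ 0.5308 -0.0484  0.178 ] ((39.461761474609375, 38.50293731689453), (46.324684143066406, 46.247982025146484), 85.60128784179688)
lid circ [ 0.5156 -0.047 ] 0.0938 lsq [ 0.5219 -0.0489] 0.0864
 black [  16    0   69   73 2125] [305.83576471 165.75952941] [ 0.5147 -0.0417  0.178 ]
 black [  0   0  10  59 397] [258.05541562 163.34005038] [ 0.4856 -0.1247  0.178 ]
 black [93 40  4 28 91] [349.81318681 188.14285714] [0.5829 0.0205 0.178 ]
  minarearect [303.42306519 168.11538315] [ 0.5187 -0.0473  0.178 ] ((48.423065185546875, 33.11538314819336), (71.77850341796875, 63.14939880371094), 78.69007110595703)
bar [0.55385679 0.05058129] [0.02202309 0.12931377] 89.8816146850586
[[0.48919999599456787, 0.03970000147819519], [0.6184999942779541, 0.039400000125169754], [0.6184999942779541, 0.061500001698732376], [0.48919999599456787, 0.0617000013589859]]
bar [0.55528984 0.04970558] [0.13389417 0.02697351] 0.4561670124530792
[[0.48820000886917114, 0.06270000338554382], [0.4884999990463257, 0.0357000008225441], [0.6223000288009644, 0.03680000081658363], [0.6220999956130981, 0.06369999796152115]]
knobT (array([283.85789474, 174.39473684]), np.int32(570))
knob tri (array([0.60458111, 0.04905772, 0.20698342]), np.float64(0.0008368187771663516))
reagent (array([0.41437832, 0.0673603 , 0.21964543]), np.float64(0.0017697088601380654))
reag foot [0.413 0.073 0.   ]
wash foot [ 0.684 -0.094  0.   ]
beaker foot [ 0.563 -0.201  0.   ]
jar [ 0.378 -0.08   0.   ]
```

Create go.py:
```python
import sys,numpy as np
from scipy.spatial.transform import Rotation as R
from plant import ctrl
# usage: go.py x y z yangle_deg -> shift+rotvec from present pose, tool axes
def go(x,y,z,a):
    s=ctrl.get_state();r=R.from_quat(s['tcp_rot']);a=np.radians(a)
    yy=np.array([np.cos(a),np.sin(a),0]);zz=np.array([0,0,-1.]);t=R.from_matrix(np.c_[np.cross(yy,zz),yy,zz])
    print('t',round(s['time'],2),'at',np.round(s['eef_pos'],4),'yang',np.degrees(np.arctan2(*r.as_matrix()[1::-1,1])).round(1),'j6',round(s['qpos'][5],2))
    print(' shift',(r.inv().apply(np.array([x,y,z])-s['eef_pos'])).round(4),'rot',(r.inv()*t).as_rotvec().round(3))
if __name__=='__main__':
    v=list(map(float,sys.argv[1:]))
    for i in range(0,len(v),4):go(*v[i:i+4])
```

```bash
python3 go.py .22 .62 .30 74.4 .46 .33 .31 -20 .529 -.0485 .30 -84.7
```

```text
t 0.1 at [0.1809 0.6497 0.2301] yang 74.4 j6 -0.15
 shift [-0.0456 -0.0182 -0.0699] rot [-0.002 -0.     0.   ]
t 0.1 at [0.1809 0.6497 0.2301] yang 74.4 j6 -0.15
 shift [-0.3546 -0.2332 -0.0795] rot [-2.000e-03  1.000e-03  1.648e+00]
t 0.1 at [0.1809 0.6497 0.2301] yang 74.4 j6 -0.15
 shift [-0.5227 -0.5792 -0.0689] rot [-1.000e-03  3.000e-03  2.777e+00]
```

The rows are not in the units I measure in: shifts go in units of 25 mm and turns go in units of 0.25 rad. I convert before sending: -0.355 m is -14.2, -0.33 m is -13.2, 1.6 rad is 6.4.

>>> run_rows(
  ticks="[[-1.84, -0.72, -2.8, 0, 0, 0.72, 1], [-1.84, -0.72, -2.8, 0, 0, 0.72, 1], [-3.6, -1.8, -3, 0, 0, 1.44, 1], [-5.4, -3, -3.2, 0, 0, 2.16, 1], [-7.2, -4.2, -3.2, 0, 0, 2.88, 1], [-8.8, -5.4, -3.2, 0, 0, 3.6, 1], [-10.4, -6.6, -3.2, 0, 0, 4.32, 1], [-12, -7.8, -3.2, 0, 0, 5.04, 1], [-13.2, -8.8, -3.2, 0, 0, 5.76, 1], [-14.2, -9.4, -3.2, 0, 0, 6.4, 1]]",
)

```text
refused: ticks: the value is not of type 'string' (schema: type "string"). Nothing was moved.
```

Nothing moved. I misread the format; it is rows one to a line, with the numbers parted by spaces. Resending.

>>> run_rows(
  ticks="-1.84 -0.72 -2.8 0 0 0.72 1\n-1.84 -0.72 -2.8 0 0 0.72 1\n-3.6 -1.8 -3 0 0 1.44 1\n-5.4 -3 -3.2 0 0 2.16 1\n-7.2 -4.2 -3.2 0 0 2.88 1\n-8.8 -5.4 -3.2 0 0 3.6 1\n-10.4 -6.6 -3.2 0 0 4.32 1\n-12 -7.8 -3.2 0 0 5.04 1\n-13.2 -8.8 -3.2 0 0 5.76 1\n-14.2 -9.4 -3.2 0 0 6.4 1",
)

```text
time: 1.35
eef_pos: [0.4606, 0.3271, 0.3107]
tcp_rot: [0.806, 0.592, -0.0, -0.0]
contact_force: [0.4, 0.5, 0.5]
opening: 0.998
finger_force: 0.0
```

```bash
python3 go.py .529 -.0485 .30 -84.7
```

```text
t 1.35 at [0.4606 0.3271 0.3107] yang -17.4 j6 0.74
 shift [-0.3378  0.1779  0.0106] rot [-1.000e-03  0.000e+00  1.174e+00]
```

Scaled: -0.338 m is -13.52, -0.31 m is -12.4, 1.174 rad is 4.696.

>>> run_rows(
  ticks="-1.8 0.96 0 0 0 0.64 1\n-3.6 1.88 0 0 0 1.28 1\n-5.4 2.84 0 0 0 1.92 1\n-7.2 3.8 0 0 0 2.56 1\n-9 4.72 0 0 0 3.2 1\n-10.8 5.68 0.4 0 0 3.84 1\n-12.4 6.52 0.4 0 0 4.32 1\n-13.52 7.12 0.4 0 0 4.696 1\n-13.52 7.12 0.4 0 0 4.696 1\n-13.52 7.12 0.4 0 0 4.696 1",
)

```text
time: 2.6
eef_pos: [0.5296, -0.0463, 0.3009]
tcp_rot: [0.999, 0.049, -0.0, -0.0]
contact_force: [-0.5, 0.1, -0.6]
opening: 1.002
finger_force: 0.0
```

```bash
python3 go.py .529 -.0485 .30 -84.7
```

Run:
```python
from plant import ctrl
import cv2,numpy as np
c=ctrl.read_camera('wrist');cv2.imwrite('pics/w1.png',c['pixels'][:,:,::-1]);np.savez('w1.npz',**c);print(c['camera_matrix'],c['xyz'],c['orientation'])
```

```text
t 2.6 at [ 0.5296 -0.0463  0.3009] yang -84.4 j6 1.19
 shift [-0.0008  0.0021  0.0009] rot [-0.001  0.001  0.006]
[[309.70691629   0.         321.1219209 ]
 [  0.         309.70691629 203.73163977]
 [  0.           0.           1.        ]] [ 0.60845537 -0.03863004  0.44476118] [ 0.73198727 -0.66329232 -0.10543591  0.11454782]
```

View pics/w1.png

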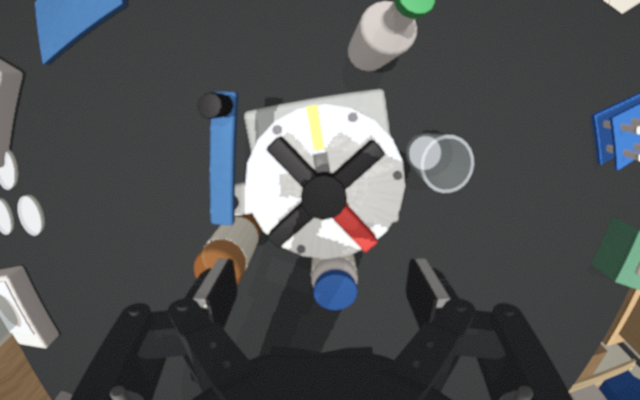

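The wrist view shows the hub top at (324,195), the red spoke tip at (367,243), the stripe from (311,106) to (320,149), and the knob at (211,104). Nothing is in the fingers' way.

Add to h.py:
```python
def fplane(c,uv,z):
    K=c['camera_matrix'];v=np.array([uv[0]-K[0,2],uv[1]-K[1,2]]);r=np.hypot(*v);t=r/K[0,0]
    d=R.from_quat(c['orientation']).apply([*(v/r*np.sin(t)),np.cos(t)]);o=np.array(c['xyz']);return o+d*(z-o[2])/d[2]
```

Run:
```python
from h import *
W=dict(np.load('w1.npz'))
for n,u,z in(('hub',(324,195),.182),('red tip',(367,243),.178),('st0',(311,106),.13),('st1',(320,149),.13),('knob',(210,104),.204)):print(n,fplane(W,u,z).round(4))
a,n,k=blob(W,(0,130,80),(8,255,255),(325,195,390,260));p=fplane(W,a,.178);print('red',a,p.round(4))
b,n,k=blob(W,(22,100,100),(35,255,255),(290,90,340,160));q=fplane(W,b,.13);print('str',b,q.round(4))
for c0 in((.529,-.0485),fplane(W,(324,195),.182)[:2]):
    print(c0,np.degrees(np.arctan2(*(p[:2]-c0)[::-1])),np.degrees(np.arctan2(*(q[:2]-c0)[::-1])))
```

```bash
python3 go.py .529 -.0485 .20 -84.7 .529 -.0485 .157 -84.7
```

```text
hub [ 0.5322 -0.0481  0.182 ]
red tip [ 0.4876 -0.0939  0.178 ]
st0 [ 0.6083 -0.0277  0.13  ]
st1 [ 0.5654 -0.041   0.13  ]
knob [0.6054 0.0507 0.204 ]
red [355.73349057 228.57311321] [ 0.5015 -0.081   0.178 ]
t 2.65 at [ 0.5296 -0.046   0.3011] yang -84.4 j6 1.19
 shift [-0.0008  0.0025  0.1011] rot [-0.001  0.     0.006]
t 2.65 at [ 0.5296 -0.046   0.3011] yang -84.4 j6 1.19
 shift [-0.0008  0.0025  0.1441] rot [-0.001  0.     0.006]Traceback (most recent call last):
  File "<stdin>", line 5, in <module>
  File "h.py", line 16, in blob
    i=1+np.argmax(s[1:,4]);cs=cv2.findContours((l==i).astype(np.uint8),0,1)[0]
        ~~~~~~~~~^^^^^^^^^
    return _wrapfunc(a, 'argmax', axis=axis, out=out, **kwds)
    return bound(*args, **kwds)
ValueError: attempt to get argmax of an empty sequence
```

Scaled: 0.144 m is 5.76, 0.132 m is 5.28.

>>> run_rows(
  ticks="-0.04 0.1 2 0 0 0 1\n-0.04 0.1 4 0 0 0 1\n-0.04 0.1 4.8 0 0 0 1\n-0.04 0.1 5.28 0 0 0 1\n-0.04 0.1 5.76 0 0 0 1\n-0.04 0.1 5.76 0 0 0 0.75\n-0.04 0.1 5.76 0 0 0 0.75",
)

```text
time: 3.52
eef_pos: [0.5298, -0.0497, 0.1584]
tcp_rot: [0.999, 0.048, 0.001, 0.0]
contact_force: [-1.5, -0.4, -0.1]
opening: 0.749
finger_force: 0.0
```

```bash
python3 go.py .53 -.0485 .157 -84.7
```

```text
t 3.52 at [ 0.5298 -0.0497  0.1584] yang -84.5 j6 1.19
 shift [ 0.0004 -0.0012  0.0014] rot [ 0.001 -0.002  0.004]
```

Scaled: 0.001 m is 0.04, -1.52 rad is -6.08.

>>> run_rows(
  ticks="0 0 0.04 0 0 -0.4 0.75\n0 0 0.04 0 0 -0.96 0.75\n0 0 0.04 0 0 -1.6 0.75\n0 0 0.04 0 0 -2.24 0.75\n0 0 0.04 0 0 -2.88 0.75\n0 0 0.04 0 0 -3.52 0.75\n0 0 0.04 0 0 -4.16 0.75\n0 0 0.04 0 0 -4.8 0.75\n0 0 0.04 0 0 -5.44 0.75\n0 0 0.04 0 0 -6.08 0.75",
)

```text
time: 4.78
eef_pos: [0.529, -0.0494, 0.1574]
tcp_rot: [0.689, 0.725, 0.0, -0.0]
contact_force: [-2.2, 2.5, 1.6]
opening: 0.75
finger_force: 1.4
```

```bash
python3 go.py .53 -.0485 .157 55
```

Run:
```python
from plant import ctrl
import cv2,numpy as np
f=[]
for n,(x0,y0,x1,y1) in(('top',(265,110,395,300)),('scene',(230,130,385,320))):
    a=ctrl.read_camera(n)['pixels'][y0:y1,x0:x1,::-1];a=cv2.resize(a,(400,400*(y1-y0)//(x1-x0)),interpolation=2);f.append(cv2.copyMakeBorder(a,0,590-a.shape[0],0,0,0))
cv2.imwrite('pics/p2.png',np.hstack(f))
```

```text
t 4.78 at [ 0.529  -0.0494  0.1574] yang 2.9 j6 -0.33
 shift [0.0008 0.001  0.0004] rot [ 0.    -0.001 -0.91 ]
```

View pics/p2.png

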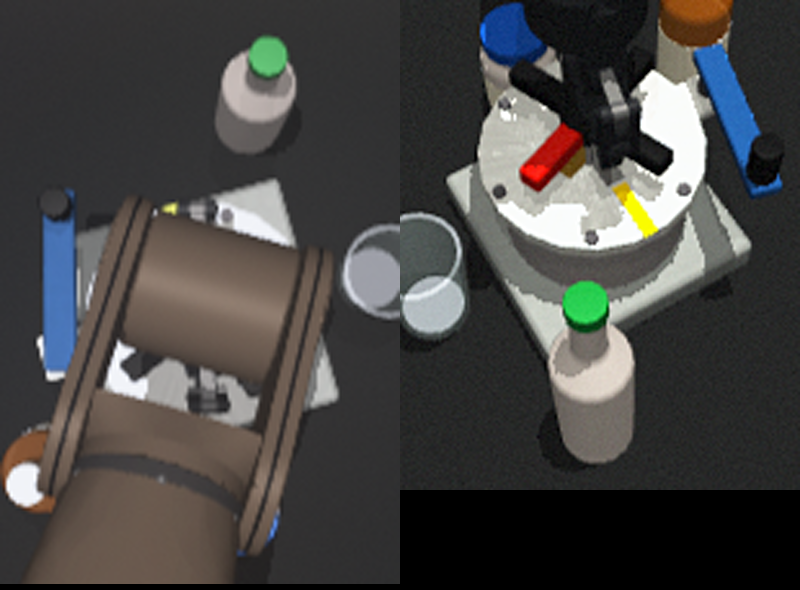

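The turn works. The red spoke in the scene crop is now at about (550,158), roughly 60° short of the stripe at (637,210), and still standing proud.

Create red.py:
```python
from h import *
from plant import ctrl
c=ctrl.read_camera('scene')
a,n,k=blob(c,(0,150,80),(8,255,255),(240,130,360,260))
s=ctrl.get_state()
for z in(.178,.148):
    p=plane(c,a,z);v=p[:2]-[.5295,-.0485];print(z,a.round(1),n,p.round(4),'r',np.hypot(*v).round(4),'ang',np.degrees(np.arctan2(v[1],v[0])).round(1))
print('force',np.round(s['contact_force'],1),s['time'])
```

```bash
python3 red.py
```

```text
0.178 [287.9 190.4] 298 [ 0.5577 -0.0856  0.178 ] r 0.0466 ang -52.8
0.148 [287.9 190.4] 298 [ 0.5387 -0.0832  0.148 ] r 0.0359 ang -75.2
force [-1.  -0.4  0.6] 4.925
```

Scaled: -1 rad is -4.

>>> run_rows(
  ticks="0 0 0 0 0 -0.4 0.75\n0 0 0 0 0 -0.96 0.75\n0 0 0 0 0 -1.6 0.75\n0 0 0 0 0 -2.24 0.75\n0 0 0 0 0 -2.8 0.75\n0 0 0 0 0 -3.36 0.75\n0 0 0 0 0 -3.8 0.75\n0 0 0 0 0 -4 0.75\n0 0 0 0 0 -4.08 0.75\n0 0 0 0 0 -4.08 0.75",
)

```text
time: 6.18
eef_pos: [0.5289, -0.0496, 0.1563]
tcp_rot: [0.251, 0.968, 0.0, -0.0]
contact_force: [-0.3, 0.9, -0.0]
opening: 0.753
finger_force: 0.8
```

```bash
python3 red.py;  python3 go.py .53 -.0485 .157 55
```

```text
0.178 [312.4 192.2] 284 [ 0.5731 -0.0453  0.178 ] r 0.0437 ang 4.2
0.148 [312.4 192.2] 284 [ 0.5549 -0.0408  0.148 ] r 0.0265 ang 16.9
force [-1.8 -0.3  0.4] 6.225
t 6.22 at [ 0.529  -0.0496  0.1563] yang 60.9 j6 -1.35
 shift [-0.0004  0.0015 -0.0007] rot [-0.    -0.     0.104]
```

Scaled: -0.1 rad is -0.4.

>>> run_rows(
  ticks="0 0 0 0 0 -0.12 0.75\n0 0 0 0 0 -0.24 0.75\n0 0 0 0 0 -0.32 0.75\n0 0 0 0 0 -0.4 0.75\n0 0 0 0 0 -0.48 0.75\n0 0 0 0 0 -0.54 0.75\n0 0 0 0 0 -0.6 0.75\n0 0 0 0 0 -0.64 0.75\n0 0 0 0 0 -0.68 0.75\n0 0 0 0 0 -0.68 0.75",
)

```text
time: 7.48
eef_pos: [0.5291, -0.0496, 0.1564]
tcp_rot: [0.167, 0.986, 0.0, 0.0]
contact_force: [0.0, 0.6, 0.1]
opening: 0.748
finger_force: 0.0
```

```bash
python3 red.py
```

```text
0.178 [316.2 199.6] 270 [ 0.5893 -0.0428  0.178 ] r 0.0601 ang 5.5
0.148 [316.2 199.6] 270 [ 0.572  -0.0381  0.148 ] r 0.0437 ang 13.8
force [ 0.6 -0.5 -0.1] 7.525
```

The red centroid now fits the home height (r = 0.0437 at 13.8°), so it has dropped. I'll raise the tool and check.

>>> run_rows(
  ticks="0 0 -1.2 0 0 -0.68 0.75\n0 0 -2.8 0 0 -0.68 0.75\n0 0 -4.4 0 0 -0.68 0.3\n0 0 -4.4 0 0 -0.68 0\n0 0 -4.4 0 0 -0.68 0",
)

```text
time: 8.15
eef_pos: [0.5286, -0.0495, 0.2654]
tcp_rot: [0.083, 0.997, 0.0, -0.001]
contact_force: [-0.6, 0.2, -0.5]
opening: 0.111
finger_force: 0.0
```

```bash
python3 red.py
```

Run:
```python
from plant import ctrl
import cv2,numpy as np
f=[]
for n,(x0,y0,x1,y1) in(('wrist',(120,0,520,400)),('scene',(230,130,385,285))):
    c=ctrl.read_camera(n);np.savez(n+'3.npz',**c);a=c['pixels'][y0:y1,x0:x1,::-1];f.append(cv2.resize(a,(400,400),interpolation=2))
cv2.imwrite('pics/p3.png',np.hstack(f))
```

```bash
python3 go.py .53 -.0485 .2 78
```

```text
0.178 [316.2 199.5] 270 [ 0.5891 -0.0428  0.178 ] r 0.0598 ang 5.5
0.148 [316.2 199.5] 270 [ 0.5718 -0.0381  0.148 ] r 0.0435 ang 13.8
force [ 0.2  0.8 -0.4] 8.2
t 8.3 at [ 0.5282 -0.0494  0.2642] yang 80.5 j6 -1.69
 shift [-0.0019  0.0011  0.0642] rot [ 0.    -0.004  0.044]
```

View pics/p3.png

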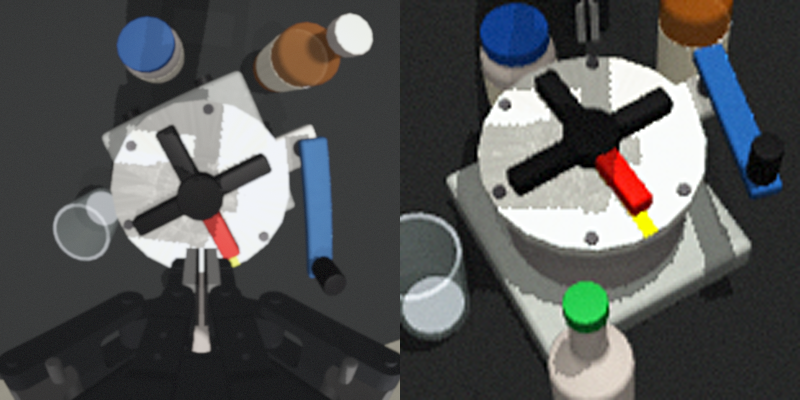

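It looks home: the red spoke lies over the stripe (scene crop (625,175) to (645,225)) and the handle is flush with the lid. I'll press the hub lightly with shut fingers, which also measures its height by touch.

Scaled: 0.111 m is 4.44, 0.105 m is 4.2.

>>> run_rows(
  ticks="-0.08 0.04 2 0 0 0 0\n-0.08 0.04 3.6 0 0 0 0\n-0.08 0.04 4.2 0 0 0 0\n-0.08 0.04 4.36 0 0 0 0\n-0.08 0.04 4.44 0 0 0 0\n-0.08 0.04 4.52 0 0 0 0\n-0.08 0.04 4.52 0 0 0 0",
)

```text
time: 9.18
eef_pos: [0.5317, -0.0491, 0.1543]
tcp_rot: [0.083, 0.997, -0.0, 0.001]
contact_force: [0.2, 0.6, -0.6]
opening: 0.001
finger_force: 0.0
```

Scaled: 0.002 m is 0.08, 0.001 m is 0.04.

>>> run_rows(
  ticks="0 0 0.04 0 0 0 0\n0 0 0.08 0 0 0 0\n0 0 0.08 0 0 0 0",
)

```text
time: 9.55
eef_pos: [0.5315, -0.049, 0.1521]
tcp_rot: [0.083, 0.997, -0.0, 0.0]
contact_force: [-0.7, -1.1, 4.3]
opening: 0.0
finger_force: 2.1
```

>>> run_rows(
  ticks="0 0 0.04 0 0 0 0\n0 0 0.08 0 0 0 0\n0 0 0.08 0 0 0 0",
)

```text
time: 9.93
eef_pos: [0.5315, -0.0491, 0.152]
tcp_rot: [0.083, 0.997, -0.0, -0.0]
contact_force: [-5.9, 1.4, 13.0]
opening: 0.001
finger_force: 6.2
```

Contact came at 0.152 m and held under 13 N, so the spindle is fully home. Next, the latch knob.

Scaled: -0.1 m is -4, -0.08 m is -3.2.

>>> run_rows(
  ticks="0 0 -1.2 0 0 0 0\n0 0 -3.2 0 0 0 0.5\n0 0 -4 0 0 0 1\n0 0 -4 0 0 0 1",
)

```text
time: 10.42
eef_pos: [0.5322, -0.0492, 0.2512]
tcp_rot: [0.083, 0.997, -0.0, 0.002]
contact_force: [-0.0, 0.9, -0.6]
opening: 0.636
finger_force: 0.0
```

```bash
python3 go.py .605 .05 .245 88 .605 .05 .175 88
```

Run:
```python
from h import *
from plant import ctrl
W=dict(np.load('wrist3.npz'))
b=blob(W,(0,0,0),(180,255,60),(425,255,475,300));print(b[0],b[1],fplane(W,b[0],.195),fplane(W,(120+331,275),.204))
```

```text
t 10.43 at [ 0.5322 -0.0492  0.2512] yang 80.5 j6 -1.69
 shift [-0.0554  0.1099  0.0063] rot [-0.001  0.004 -0.131]
t 10.43 at [ 0.5322 -0.0492  0.2512] yang 80.5 j6 -1.69
 shift [-0.0551  0.1099  0.0763] rot [-0.001  0.004 -0.131]
[451.5264938  278.59413754] 1774 [0.60403444 0.05212946 0.195     ] [0.59391292 0.04780453 0.204     ]
```

>>> run_rows(
  ticks="-1.08 2.12 0 0 0 -0.26 1\n-2.2 4.32 0.2 0 0 -0.52 1\n-2.2 4.4 0.24 0 0 -0.52 1\n-2.2 4.4 1.6 0 0 -0.52 1\n-2.2 4.4 2.6 0 0 -0.52 1\n-2.2 4.4 3.04 0 0 -0.52 1\n-2.2 4.4 3.04 0 0 -0.52 1",
)

```text
time: 11.3
eef_pos: [0.6026, 0.0501, 0.1718]
tcp_rot: [0.018, 1.0, 0.0, -0.001]
contact_force: [-0.5, -0.1, -0.9]
opening: 1.0
finger_force: 0.0
```

Run:
```python
from plant import ctrl
import cv2,numpy as np
f=[]
for n,(x0,y0,x1,y1) in(('wrist',(120,0,520,400)),('scene',(270,100,425,255))):
    a=ctrl.read_camera(n)['pixels'][y0:y1,x0:x1,::-1];f.append(cv2.resize(a,(400,400),interpolation=2))
cv2.imwrite('pics/p4.png',np.hstack(f))
```

```text
(no output)
```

View pics/p4.png

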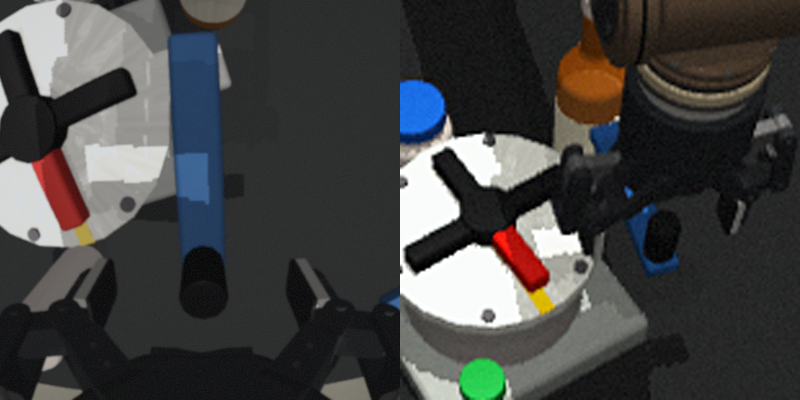

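The knob stands centred between the open fingers, at wrist crop (205,290). I'll grip it gently.

>>> run_rows(
  ticks="0 0 -0.16 0 0 0 0.6\n0 0 -0.16 0 0 0 0.2\n0 0 -0.16 0 0 0 0.2\n0 0 -0.16 0 0 0 0.2\n0 0 -0.16 0 0 0 0.2\n0 0 -0.16 0 0 0 0.2",
  clamp_n=20,
)

```text
time: 12.15
eef_pos: [0.6037, 0.0505, 0.1777]
tcp_rot: [0.018, 1.0, 0.0, 0.0]
contact_force: [-0.4, -0.0, 2.5]
opening: 0.25
finger_force: 22.0
```

Run:
```python
from plant import ctrl;import numpy as np
from scipy.spatial.transform import Rotation as R
s=ctrl.get_state();p=s['eef_pos'];r=R.from_quat(s['tcp_rot'])
a=np.radians(14.3);c=np.array([.53,-.0487]);pv=c+.104*np.array([-np.sin(a),np.cos(a)])
v=p[:2]-pv;q0=np.arctan2(v[1],v[0]);print('r',np.hypot(*v),'q',q0+np.pi/2-a)
q=q0+np.pi/2-a
for k in np.linspace(0,1,11)[1:]:
    th=q0-k*q;t=np.r_[pv+.104*np.array([np.cos(th),np.sin(th)]),p[2]]
    print(r.inv().apply(t-p).round(3),round(k*q,3),t.round(3))
```

```text
r 0.0994376728854496 q 1.3051789392608035
[-0.004 -0.013  0.   ] 0.131 [0.607 0.037 0.178]
[-0.002 -0.027 -0.   ] 0.261 [0.604 0.024 0.178]
[ 0.003 -0.04  -0.   ] 0.392 [0.6   0.011 0.178]
[ 0.008 -0.052 -0.   ] 0.522 [ 0.594 -0.001  0.178]
[ 0.016 -0.063 -0.   ] 0.653 [ 0.586 -0.012  0.178]
[ 0.024 -0.074 -0.   ] 0.783 [ 0.577 -0.022  0.178]
[ 0.034 -0.083 -0.   ] 0.914 [ 0.567 -0.031  0.178]
[ 0.045 -0.091 -0.   ] 1.044 [ 0.555 -0.039  0.178]
[ 0.057 -0.097 -0.   ] 1.175 [ 0.543 -0.044  0.178]
[ 0.07  -0.102 -0.   ] 1.305 [ 0.53  -0.049  0.178]
```

>>> run_rows(
  ticks="-0.08 -0.52 0 0 0 0.52 0.2\n0 -1.08 0 0 0 1.04 0.2\n0.12 -1.6 0 0 0 1.56 0.2\n0.36 -2.08 0 0 0 2.08 0.2\n0.64 -2.52 0 0 0 2.6 0.2\n0.96 -2.96 0 0 0 3.12 0.2\n1.36 -3.32 0 0 0 3.64 0.2\n1.8 -3.64 0 0 0 4.16 0.2\n2.28 -3.88 0 0 0 4.68 0.2\n2.68 -4.04 0 0 0 5.08 0.2",
)

```text
time: 13.4
eef_pos: [0.5328, -0.0486, 0.1777]
tcp_rot: [0.609, 0.793, -0.0, 0.001]
contact_force: [-0.6, -0.1, 2.1]
opening: 0.251
finger_force: 22.1
```

>>> run_rows(
  ticks="0 0 0 0 0 0 0.2\n0 0 0 0 0 0 0.2",
)

```text
time: 13.65
eef_pos: [0.5333, -0.0484, 0.1777]
tcp_rot: [0.607, 0.795, -0.0, 0.0]
contact_force: [-1.6, -1.9, 3.3]
opening: 0.248
finger_force: 22.2
```

```bash
python3 go.py .53 -.0487 .178 14.3
```

```text
t 13.65 at [ 0.5333 -0.0484  0.1777] yang 15.3 j6 -0.55
 shift [ 0.0006 -0.0033 -0.0003] rot [-0.     0.001  0.017]
```

Scaled: -0.005 m is -0.2, -0.004 m is -0.16, 0.01 rad is 0.04.

>>> run_rows(
  ticks="0 -0.08 0 0 0 0.04 0.2\n0 -0.16 0 0 0 0.04 0.2\n0 -0.2 0 0 0 0.04 0.2\n0 -0.2 0 0 0 0.04 0.2",
)

```text
time: 14.15
eef_pos: [0.5289, -0.0496, 0.1777]
tcp_rot: [0.612, 0.791, 0.0, 0.001]
contact_force: [4.1, -3.4, 2.0]
opening: 0.249
finger_force: 22.1
```

Scaled: -0.002 m is -0.08, -0.001 m is -0.04.

>>> run_rows(
  ticks="0 -0.04 0 0 0 0 0.2\n0 -0.08 0 0 0 0 0.2\n0 -0.08 0 0 0 0 0.2",
)

```text
time: 14.52
eef_pos: [0.5269, -0.05, 0.1777]
tcp_rot: [0.612, 0.791, 0.001, 0.001]
contact_force: [5.6, -3.4, 2.5]
opening: 0.249
finger_force: 22.1
```

>>> run_rows(
  ticks="0 -0.04 0 0 0 0 0.2\n0 -0.08 0 0 0 0 0.2\n0 -0.12 0 0 0 0 0.2\n0 -0.12 0 0 0 0 0.2",
)

```text
time: 15.02
eef_pos: [0.5268, -0.0501, 0.1778]
tcp_rot: [0.612, 0.791, 0.004, 0.004]
contact_force: [15.0, 0.3, -3.3]
opening: 0.252
finger_force: 22.2
```

The latch is on its stop: 15 N with no further motion. I'll relax, open and lift off.

>>> run_rows(
  ticks="0 0.12 0 0 0 0 0.2\n0 0.12 0 0 0 0 0.6\n0 0.12 0 0 0 0 1\n0 0.12 0 0 0 0 1\n0 0.12 0 0 0 0 1\n0 0.12 -1.2 0 0 0 1\n0 0.12 -3.2 0 0 0 1\n0 0.12 -5.6 0 0 0 1\n0 0.12 -6 0 0 0 1\n0 0.12 -6 0 0 0 1",
)

```text
time: 16.27
eef_pos: [0.5264, -0.0499, 0.3279]
tcp_rot: [0.611, 0.791, 0.0, 0.001]
contact_force: [0.4, -0.4, -1.1]
opening: 1.001
finger_force: 0.0
```

Run:
```python
from plant import ctrl
import cv2,numpy as np
f=[]
for n,(x0,y0,x1,y1) in(('wrist',(120,0,520,400)),('scene',(230,130,385,285))):
    c=ctrl.read_camera(n);np.savez(n+'5.npz',**c);a=c['pixels'][y0:y1,x0:x1,::-1];f.append(cv2.resize(a,(400,400),interpolation=2))
cv2.imwrite('pics/p5.png',np.hstack(f))
```

View pics/p5.png

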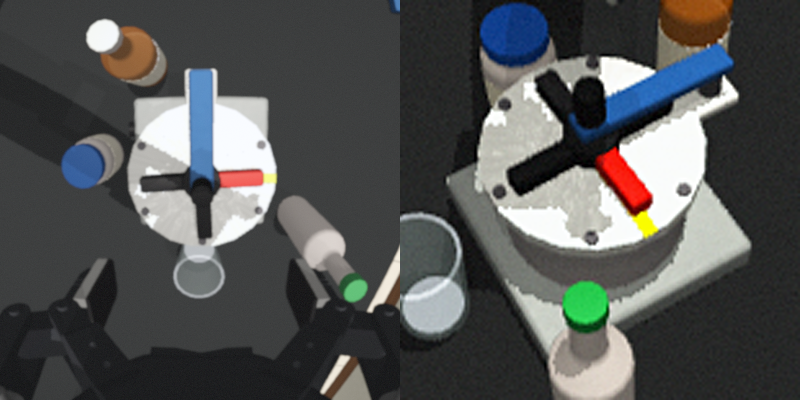

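The wrist crop shows the blue bar running from (201,75) straight to the hub at (203,185), in line with the opposite spoke. The red spoke is on the stripe, and all four vessels are standing where they were. The arm is clear, so I'll hand in.

```bash
python3 -c "
from plant import ctrl
print(ctrl.sign_off())"
```

```text
the job is handed in; nothing more can be done
None
```

The spindle is home with its key in the keyway and handle down on the lid, the blue latch is against its stop over the hub, the vessels are standing where they were, and the job was handed in at about 16 s (no verdict was shown).

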